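# Find and seat the proud block of a dry-block heater with a straightedge

### The job

One of the two loose tube blocks in the dry-block heater is standing proud. Gently lay the straightedge lengthwise along the middle of the heater's top, from end rim to end rim, let go of it, and press lightly on its near end, lift off, press lightly on its far end and lift off again, to feel which end rocks without moving the block. Then press firmly on the end that rocks until the block has gone down and the straightedge lies solid on both rims, and leave it lying there; never press so hard that the face is hurt, and do not disturb the other things on the bench.

Things in the scene. Friction and masses are not known exactly. Their poses are not given: they have to be found in the camera images.
- straightedge: steel straightedge lying on the bench: bar 270 long (its x) x 28 wide (y) x 12 mm thick, about 0.5 kg, same both ways round. On its middle stands a grey grip 50 long x 20 wide x 42 mm high (54 mm in all): take it from above across the 20 mm. Origin: centre of the underside, z up. Low ribs (5.5 mm) reach 67 mm out from the middle; beyond them the top is bare for pressing.
- edge_end_a (a point): point on the centre line of the straightedge's underside, 120 mm from its middle towards its own -x end (15 mm from the end)
- edge_end_b (a point): the same, 120 mm towards its own +x end
- heater: white dry-block heater fixed to the bench, 270 long (its x, away from the robot) x 150 wide mm. Origin: centre of its underside on the bench, z up. Along its top, 70 mm high, stand in a row: rim, loose block, fixed middle block (60 mm long, 3 mm below the rims), loose block, rim, all aluminium. The face is the two rims' tops, 85 mm above the bench; over 28 N on it hurts it.
- rim_near (a point): centre of the top of the rim nearest the robot (heater x = -105 mm, 85 mm above the bench; rim 30 mm along x, 100 mm wide): the straightedge's near end is pressed above it
- rim_far (a point): centre of the top of the far rim (heater x = +105 mm, else the same): the straightedge's far end is pressed above it
- bay_near (a point): rim height above the middle of the near loose block (heater x = -60 mm; 50 mm along x, 90 mm wide), fixed to the heater, not to the block. A loose block slides only up and down against about 16 N of friction. One of the two, near or far, stands 3.5 to 5.5 mm above the rims, the other about 1 mm below.
- bay_far (a point): the same for the far loose block (heater x = +60 mm). The end of the straightedge beyond the proud block gives some 2 mm at 2 to 3 N, then rests on the block, well above its rim; the other end is solid on its rim. Up to about 6 N does not move the block; some 11 to 14 N on the rocking end slides it down until the bar lands on both rims.
- reagent_bottle: amber bottle, 60 mm diameter, 130 mm tall, bystander; origin at the centre of its foot
- beaker: glass beaker, 70 mm diameter, 90 mm tall, bystander; origin at the centre of its foot
- tube_rack: white tube rack 140 x 60 x 50 mm, bystander; origin at the centre of its underside

How it is judged:
On the way, in this order (a step that is already met when the one before it is completed fails the run):
1. the straightedge lies lengthwise along the middle of the heater's top and is let go (x of straightedge in the frame of heater between -0.015 and 0.015 m and y of straightedge in the frame of heater between -0.02 and 0.02 m and angle between the x axis of straightedge and the x axis of heater, either way round below 0.12 rad and angle between straightedge's own z axis and vertical below 0.1 rad and z of straightedge in the frame of heater above 0.08 m and z of each of edge_end_a, edge_end_b in the frame of heater below 0.1 m and contact force between the fingers and straightedge below 0.1 N and linear speed of straightedge below 0.02 m/s), for 0.2 s.
2. its near end is pressed (over 2 N, above the near rim) (x of straightedge in the frame of heater between -0.015 and 0.015 m and y of straightedge in the frame of heater between -0.02 and 0.02 m and angle between the x axis of straightedge and the x axis of heater, either way round below 0.12 rad and angle between straightedge's own z axis and vertical below 0.1 rad and z of straightedge in the frame of heater above 0.08 m and horizontal distance between the grasp point and rim_near below 0.04 m and contact force between the fingers and straightedge above 2 N), for 0.1 s.
3. its far end is pressed (over 2 N, above the far rim) (x of straightedge in the frame of heater between -0.015 and 0.015 m and y of straightedge in the frame of heater between -0.02 and 0.02 m and angle between the x axis of straightedge and the x axis of heater, either way round below 0.12 rad and angle between straightedge's own z axis and vertical below 0.1 rad and z of straightedge in the frame of heater above 0.08 m and horizontal distance between the grasp point and rim_far below 0.04 m and contact force between the fingers and straightedge above 2 N), for 0.1 s.
4. the fingers are off the straightedge again and the block is still proud (x of straightedge in the frame of heater between -0.015 and 0.015 m and y of straightedge in the frame of heater between -0.02 and 0.02 m and angle between the x axis of straightedge and the x axis of heater, either way round below 0.12 rad and angle between straightedge's own z axis and vertical below 0.1 rad and z of straightedge in the frame of heater above 0.08 m and not (z of each of edge_end_a, edge_end_b in the frame of heater below 0.0865 m) and contact force between the fingers and straightedge below 0.1 N), for 0.1 s.
5. the proud block is pressed down and the straightedge lies on both rims (x of straightedge in the frame of heater between -0.015 and 0.015 m and y of straightedge in the frame of heater between -0.02 and 0.02 m and angle between the x axis of straightedge and the x axis of heater, either way round below 0.12 rad and angle between straightedge's own z axis and vertical below 0.1 rad and z of straightedge in the frame of heater above 0.08 m and z of each of edge_end_a, edge_end_b in the frame of heater below 0.0865 m), for 0.2 s.
At the end, for the whole second after the job is handed in: the straightedge lies at rest on both rims (both of its end points less than 1.5 mm above the rim height), lengthwise along the heater's top (within 7 degrees), its middle within 15 mm along and 20 mm across of the heater's middle, let go (all of step 5 and linear speed of straightedge below 0.01 m/s and angular speed of straightedge below 0.05 rad/s); the robot touches nothing.
It fails at once if the straightedge is pressed or dropped on the heater's face with more than 28 N (contact force between straightedge and heater above 28 N).
It fails at once if a bystander is moved by more than 20 mm (distance of any of reagent_bottle, beaker, tube_rack from where it was at the start of the episode above 0.02 m).
It also fails if it takes over 58 s, if anything falls off the work surface, if the arm or the gripper's body presses on something with over 40 N, if the wrist force passes 120 N, or if a joint passes its speed limit or range.

### The arm

A 6-joint arm with a two-finger parallel gripper is mounted at the origin on the work surface. World frame = base frame: x ahead of the robot, y to its left, z up, the work surface at z = 0. Lengths are in m, angles in rad, forces in N, time in s.
With the tool pointing down it reaches from about 0.375 to 0.825 m from the base axis. Payload 5.5 kg.
Tool frame: the origin (TCP) lies between the finger pads; the fingertips stand 8 mm ahead of it and the grasp point (between the pads) lies 11 mm behind it (env.tip_extent is the distance from the TCP to the fingertips, in m); x points along the fingers, y is the direction in which the jaws open and shut, and the axes are right-handed (so a half turn about x gives the same grasp; the last joint's range is limited). The gripper opens to 85 mm and grips with 20 to 120 N. Pads are 22 mm wide; open, the fingers measure 114 mm over their backs; the gripper's body (76 mm by 85 mm) begins 54 mm behind the grasp point. The pads swing forward as they close: fully open they stand 13 mm farther back than shut.
Start: joints at [-1.169, 0.314, -0.047, 1.21, 0, 1.571], TCP at [0.235, -0.552, 0.239] pointing down, gripper open.
Joint ranges: [-2.67, 2.67], [-0.69, 1.73], [-1.03, 1.25], [-2.08, 2.16], [-1.42, 1.45], [-3.14, 3.14]. Speed limits (rad/s): [2.39, 2.39, 3.01, 3.14, 3.14, 3.14].

### API

Orientations are given as a unit quaternion [w, x, y, z].
In Python, from rig import env gives the robot as it stands.
- The arm moves only by the tool play_rows, never from a script. Its argument "plan" is text: rows parted by semicolons, each of 6 numbers parted by spaces: the shift along the tool's x, y, z in mm, then the turn, a rotation vector about the tool's x, y, z in degrees. A call has 1 to 8 rows; each row is the pose to reach, as a shift and turn from the pose commanded when the call began, along the tool's axes at that moment; what a row does not reach only later rows make up. A row lasts 1/8 s, in which the tool goes at most 62.5 mm and 10.7 degrees, less where a joint would pass 70% of its speed; a pose out of reach is approached as far as the arm can. A call with a gripper value outside its range is refused whole. "fingers" is the finger opening in mm, from 0 to 85.4, set as the call begins (left out, the last holds). The fingers move at their own pace and stop on an object; "grip_force" is the grip in N (left out, the last holds). Time passes only in rows, so rows that repeat a pose let the fingers close. It gives the time, the measured TCP pose, the force and the opening at its end, in the units of the state.
- env.state(): the state, without advancing time (a new reading comes with each control period).
- env.get_image(name): name is "side" or "top"; returns the picture (420x560x3 uint8, blue, green, red); there is no depth.
- env.calibration(name): a dict with "fx", "fy", "cx", "cy" (pixels), "T" (4x4, takes a point from camera to world coordinates). Camera axes: x right, y up, looking along -z (the intrinsics and any distortion apply to the point x, -y, -z); pixel columns grow to the right and rows downward; lengths in m; the calibration is good to about 2 mm. A picture is of the moment at which its call begins. calibration takes no time and is no camera call.
- env.finish_job(): hands the job in, once; it reports no verdict.
The state is a dict: "clock": time; "joints": joint angles; "joint_velocities": joint speeds; "tau": joint torques, N m; "ee_pos": TCP position; "tool_rot": TCP orientation; "ft_force": force on the tool from outside, world axes, zero at the start; "moment": the same for the moment, N m; "opening": finger opening in m.
Only numpy, scipy, OpenCV 4.12 (cv2) and the standard library are available. Lean on these libraries where they do the work, as an engineer would, in place of code of your own. Each camera call takes 0.05 s, during which the arm holds its last target. There are 200 camera calls.

## Working session

There is one attempt and no reset: what is moved stays moved. The work goes in short steps, Python scripts to look and compute and a tool call to move; the robot and the scene stay as the last step left them, time stands still between calls to the robot, and variables do not carry over. Pictures are saved under pics/ and viewed, about 8 in all and at most 12, crops included, and the job is handed in when it is done.

Besides the shell and the picture viewer there is one more tool, called after "Call:" as name(argument=value, ...), one argument or row to a line, values as JSON. play_rows: Moves the arm, as the interface text tells. Its arguments: {"type":"object","properties":{"plan":{"type":"string"},"fingers":{"type":"number"},"grip_force":{"type":"number"}},"required":["plan"]}

```bash
mkdir -p pics
python3 - <<'E'
from rig import env
import cv2,numpy as np
for n in("top","side"):
    cv2.imwrite(f"pics/{n}0.png",env.get_image(n)); c=env.calibration(n); print(n,c)
s=env.state(); print(s)
E
```

```text
top {'fx': 432.8479931261167, 'fy': 432.8479931261167, 'cx': 284.2444563623396, 'cy': 208.67184067407285, 'T': array([[-0.01003414,  0.99439476, -0.10525389,  0.41559248],
       [-0.99991516, -0.00910371,  0.00931663,  0.03740227],
       [ 0.0083062 ,  0.10533844,  0.99440174,  1.18988945],
       [ 0.        ,  0.        ,  0.        ,  1.        ]])}
side {'fx': 459.41049337558803, 'fy': 459.41049337558803, 'cx': 283.64074444426757, 'cy': 207.23188946271483, 'T': array([[-0.99090691,  0.06994582, -0.11493944,  0.39716458],
       [-0.13428313, -0.56780558,  0.81213599,  1.05415643],
       [-0.00845773,  0.82018559,  0.57203501,  0.81349527],
       [ 0.        ,  0.        ,  0.        ,  1.        ]])}
{'clock': 0.1, 'joints': array([-1.16900787e+00,  3.14160256e-01, -4.79981851e-02,  1.21017309e+00,
        7.64176894e-07,  1.57079348e+00]), 'joint_velocities': array([ 0.00170419, -0.00101851,  0.00265533,  0.00051027, -0.00152383,
       -0.00074832]), 'tau': array([ 1.74262018e-04, -5.40766740e+01,  3.40541267e+01,  1.12342893e-02,
       -3.80073573e-05, -1.21672409e-05]), 'ee_pos': array([ 0.23444099, -0.5517512 ,  0.23850942]), 'tool_rot': array([-0.14056911, -0.69277738, -0.14163294,  0.69299346]), 'ft_force': array([ 0.41663775,  0.18985785, -0.40094912]), 'moment': array([ 0.03593307,  0.02236888, -0.00534297]), 'opening': 0.08558397371049754}
```

View pics/top0.png

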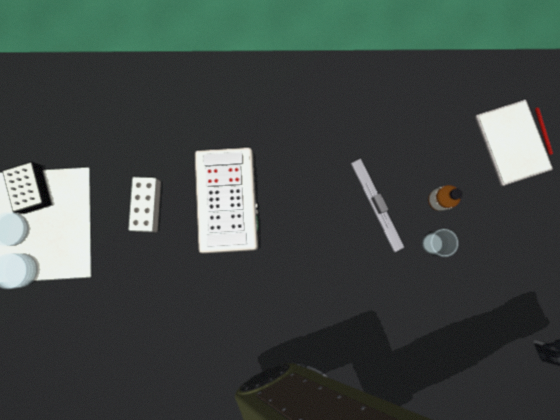

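View pics/side0.png

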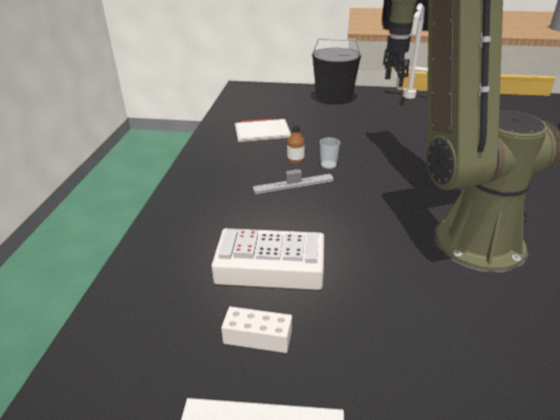

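```bash
cat > h.py <<'E'
import cv2,numpy as np
from rig import env
def cast(n,uv,z):
    c=env.calibration(n);uv=np.atleast_2d(uv).astype(float)
    d=np.c_[(uv[:,0]-c["cx"])/c["fx"],-(uv[:,1]-c["cy"])/c["fy"],-np.ones(len(uv))]@c["T"][:3,:3].T
    o=c["T"][:3,3];return o+d*((z-o[2])/d[:,2])[:,None]
def proj(n,p):
    c=env.calibration(n);q=(np.atleast_2d(p)-c["T"][:3,3])@c["T"][:3,:3]
    return np.c_[c["cx"]-c["fx"]*q[:,0]/q[:,2],c["cy"]+c["fy"]*q[:,1]/q[:,2]]
def rect(n,cnt,z):
    """min-area rectangle of a contour cast on plane z: centre, long, short, angle of long axis (deg from +x)"""
    P=cast(n,cnt.reshape(-1,2),z)[:,:2]; (c,(w,h),a)=cv2.minAreaRect((P*1000).astype(np.float32))
    if h>w:w,h,a=h,w,a+90
    return np.round(c,1),round(w,1),round(h,1),round((a+90)%180-90,2)
def blobs(m,x0,x1,y0,y1,amin=60):
    k=np.zeros_like(m);k[y0:y1,x0:x1]=m[y0:y1,x0:x1]
    return [c for c in cv2.findContours(k,cv2.RETR_EXTERNAL,cv2.CHAIN_APPROX_NONE)[0] if cv2.contourArea(c)>amin]
E
python3 - <<'E'
from h import *
im=cv2.imread("pics/top0.png");g=im.min(2)
for t in(90,130):
  m=(g>t).astype(np.uint8)*255
  for c in blobs(m,185,270,130,270,1000): print("heater",t,rect("top",c,.07))
  for c in blobs(m,345,412,150,260): print("edge",t,rect("top",c,.012),cv2.boundingRect(c))
m=(g>45).astype(np.uint8)*255
for c in blobs(m,345,412,150,260): print("edge45",rect("top",c,.012),cv2.boundingRect(c))
a=cv2.resize(im[140:262,185:265],None,fx=4.6,fy=4.6,interpolation=cv2.INTER_CUBIC)
b=cv2.resize(im[140:262,340:420],None,fx=4.6,fy=4.6,interpolation=cv2.INTER_CUBIC)
cv2.imwrite("pics/c1.png",np.hstack([a,b]))
E
```

```text
heater 90 (array([560.6, 177.4]), 271.3, 157.8, 3.01)
edge 90 (array([ 550.6, -230.3]), 272.0, 36.7, 24.37) (351, 159, 53, 93)
heater 130 (array([560.3, 178.4]), 268.0, 154.5, 3.01)
edge 130 (array([ 549.5, -228. ]), 269.3, 29.0, 24.34) (352, 159, 51, 92)
edge45 (array([ 551.5, -232.4]), 304.1, 183.9, -1.42) (345, 150, 67, 110)
```

View pics/c1.png

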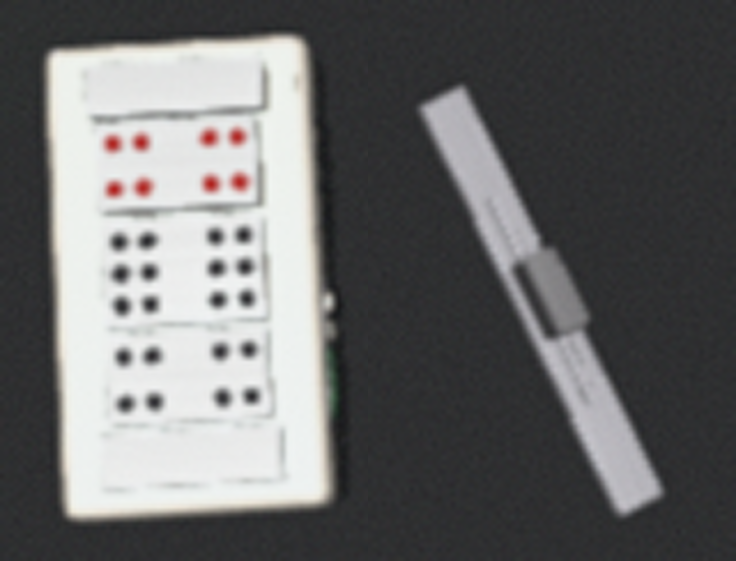

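```bash
cat >> h.py <<'E'
from scipy.spatial.transform import Rotation as R
def rot(s=None):
    s=s or env.state(); return R.from_quat(s["tool_rot"],scalar_first=True)
def down(yaw):
    """tool x down, tool y across a bar whose long axis has this yaw (deg), nearest of the two half turns"""
    a=np.radians(yaw); y=np.array([-np.sin(a),np.cos(a),0]);x=np.array([0,0,-1.])
    c=[R.from_matrix(np.c_[x,s*y,np.cross(x,s*y)]) for s in(1,-1)]
    return min(c,key=lambda q:(rot().inv()*q).magnitude())
def go(p,q=None):
    s=env.state();r=rot(s);q=q or r
    print("shift mm",np.round(r.inv().apply(np.array(p)-s["ee_pos"])*1000,1),"rotvec deg",np.round(np.degrees((r.inv()*q).as_rotvec()),2),"at",np.round(s["ee_pos"],4),"F",np.round(s["ft_force"],2),"t",s["clock"])
E
python3 - <<'E'
from h import *
print(rot().as_matrix().round(3))
im=cv2.imread("pics/top0.png").astype(int);g=im.min(2)
print("mid dots",cast("top",[185+183.2/4.6,140+270.5/4.6],.082))
# grip: grey darker than bar
m=((g>60)&(g<115)).astype(np.uint8)*255
for c in blobs(m,366,392,188,218,40): print("grip",rect("top",c,.054),cv2.boundingRect(c))
s=cv2.imread("pics/side0.png").min(2);m=(s>110).astype(np.uint8)*255
for c in blobs(m,245,340,165,200): print("side bar",rect("side",c,.012))
P=np.array([549.5,-228])/1e3;q=down(24.3)
go([*P,.15],q)
print(env.state()["joints"].round(3))
E
```

```text
[[-0.001  0.391 -0.92 ]
 [ 0.001 -0.92  -0.391]
 [-1.    -0.002 -0.   ]]
mid dots [[0.5598322  0.17989847 0.082     ]]
grip (array([ 543.7, -216.7]), 47.2, 9.4, 26.36) (371, 197, 12, 17)
side bar (array([ 556.6, -254.2]), 273.6, 110.8, 24.2)
shift mm [  88.8 -174.6 -416.6] rotvec deg [-1.28 -0.    0.09] at [ 0.2344 -0.5518  0.2385] F [ 0.42  0.19 -0.4 ] t 0.1
[-1.169  0.314 -0.048  1.21   0.     1.571]
```

Call:
play_rows(
  plan="0 -22 -52 0 0 0;0 -44 -104 0 0 0;0 -65 -156 0 0 0;0 -87 -208 0 0 0;0 -109 -260 -0.3 0 0;0 -131 -312 -0.6 0 0;0 -153 -365 -1 0 0;0 -175 -417 -1.3 0 0",
)

```text
clock: 1.1
ee_pos: [0.5509, -0.2265, 0.239]
tool_rot: [-0.149, -0.691, -0.149, 0.691]
ft_force: [0.8, -0.3, 0.7]
opening: 0.0853
```

Run:
```python
from h import *
print("grip c",cast("top",[380,203.7],.052),cast("top",[380.,203.7],.04))
print("side ends",cast("side",[[254,188],[333,180]],.008))
print("side ends mean",cast("side",[[254,188],[333,180]],.008).mean(0))
print("top ends", cast("top",[[340+(442-368)/4.6,140+97/4.6],[340+(642-368)/4.6,140+505/4.6]],.012))
go([.5495,-.228,.10],down(24.3))
im=env.get_image("side");cv2.imwrite("pics/s1.png",cv2.resize(im[60:260,180:400],None,fx=3.4,fy=2.9,interpolation=cv2.INTER_CUBIC))
```

```text
grip c [[ 0.54696666 -0.22731159  0.052     ]] [[ 0.54835211 -0.23010322  0.04      ]]
side ends [[ 0.66978435 -0.18634162  0.008     ]
 [ 0.4165552  -0.26735487  0.008     ]]
side ends mean [ 0.54316977 -0.22684825  0.008     ]
top ends [[ 0.67111475 -0.17416169  0.012     ]
 [ 0.42515428 -0.28563512  0.012     ]]
shift mm [139.    0.8   1.8] rotvec deg [0.04 0.03 0.01] at [ 0.5509 -0.2265  0.239 ] F [ 0.8  -0.25  0.7 ] t 1.1
```

Call:
play_rows(
  plan="40 1 2 0 0 0;80 2 2 0 0 0;120 2 2 0 0 0;160 2 2 0 0 0;190 2 2 0 0 0;207 2 2 0 0 0;207 2 2 0 0 0",
)

```text
clock: 2.02
ee_pos: [0.5479, -0.2304, 0.0312]
tool_rot: [-0.148, -0.691, -0.149, 0.692]
ft_force: [1.0, 0.4, -0.2]
opening: 0.0857
```

Run:
```python
from h import *
go([.548,-.229,.032],down(24.3))
t=env.get_image("top");s=env.get_image("side")
a=cv2.resize(t[140:262,330:430],(400,488),interpolation=cv2.INTER_CUBIC)
b=cv2.resize(s[110:232,230:330],(400,488),interpolation=cv2.INTER_CUBIC)
cv2.imwrite("pics/c2.png",np.hstack([a,b]))
```

```text
shift mm [-0.8 -1.3 -0.6] rotvec deg [0.02 0.1  0.11] at [ 0.5479 -0.2304  0.0312] F [ 0.97  0.41 -0.22] t 2.025
```

View pics/c2.png

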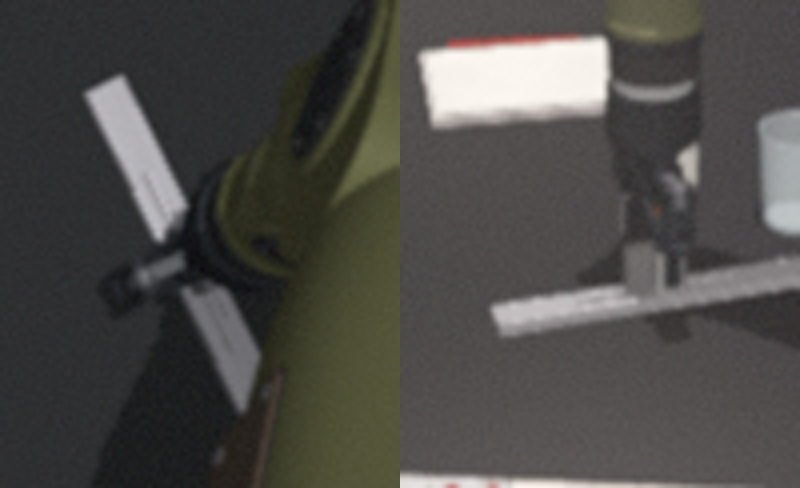

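Call:
play_rows(
  plan="0 0 0 0 0 0;0 0 0 0 0 0;0 0 0 0 0 0;0 0 0 0 0 0;0 0 0 0 0 0;0 0 0 0 0 0",
  fingers=10,
  grip_force=35,
)

```text
clock: 2.88
ee_pos: [0.5491, -0.2306, 0.0326]
tool_rot: [0.149, 0.691, 0.149, -0.691]
ft_force: [-1.7, 1.9, 5.7]
opening: 0.0193
```

Call:
play_rows(
  plan="-5 0 0 0 0 0;-30 0 0 0 0 0;-60 0 0 0 0 0;-100 0 0 0 0 0;-140 0 0 0 0 0;-160 0 0 0 0 0;-160 0 0 0 0 0",
)

```text
clock: 3.75
ee_pos: [0.5497, -0.2312, 0.1933]
tool_rot: [0.149, 0.692, 0.148, -0.691]
ft_force: [1.2, -0.7, -5.7]
opening: 0.0194
```

Run:
```python
from h import *
s=env.state();print(s["ft_force"],s["moment"],s["opening"])
go([.560,.180,.190],down(3.0))
t=env.get_image("top");s=env.get_image("side");cv2.imwrite("pics/t3.png",t);cv2.imwrite("pics/s3.png",s)
b=cv2.resize(s[90:230,210:350],(560,560),interpolation=cv2.INTER_CUBIC)
cv2.imwrite("pics/c3.png",b)
```

```text
[ 1.21309772 -0.66870834 -5.67150557] [-0.01596309 -0.07290558 -0.00716555] 0.019430800088537373
shift mm [   2.9 -370.4 -178.7] rotvec deg [21.32 -0.1  -0.09] at [ 0.5497 -0.2312  0.1933] F [ 1.21 -0.67 -5.67] t 3.75
```

View pics/c3.png

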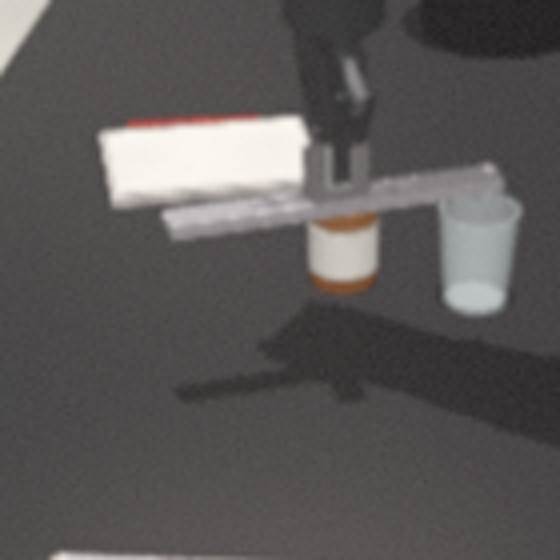

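Run:
```python
from h import *
e=cast("side",[[252.5,146],[335.5,134.5]],.167);print(e,e.mean(0),np.linalg.norm(e[0]-e[1]),np.degrees(np.arctan2(*(e[0]-e[1])[[1,0]])))
t=cv2.imread("pics/t3.png");g=t.min(2)
m=(g>110).astype(np.uint8)*255
for c in blobs(m,330,425,110,280,40): print(rect("top",c,.173),cv2.boundingRect(c))
```

```text
[[ 0.66495638 -0.1750778   0.167     ]
 [ 0.41781843 -0.28391926  0.167     ]] [ 0.54138741 -0.22949853  0.167     ] 0.2700437487220893 23.76906470981844
(array([ 485.4, -257.9]), 88.8, 22.5, 24.58) (394, 207, 21, 36)
(array([ 621.3, -198.1]), 115.1, 29.4, 24.7) (363, 144, 29, 48)
```

Run:
```python
from h import *
p=[.5497,-.2312,.1933]
u=proj("side",[p,[p[0],p[1],.2043],[p[0],p[1],.167]]);print(u,(u-[210,90])*4)
g=cv2.imread("pics/s3.png").min(2);m=(g>105).astype(np.uint8)*255
for c in blobs(m,240,345,120,155,20): print(rect("side",c,.170),cv2.boundingRect(c))
# heater from side: white body top outline
g=cv2.imread("pics/side0.png").min(2);m=(g>130).astype(np.uint8)*255
for c in blobs(m,200,335,220,295,500): print("heater",cv2.boundingRect(c),rect("side",c,.07))
P=[[.56+a*.135*np.cos(.0524)-b*.075*np.sin(.0524),.18+a*.135*np.sin(.0524)+b*.075*np.cos(.0524),.07] for a in(-1,1) for b in(-1,1)]
print(proj("side",P).round(1))
s=cv2.imread("pics/s3.png")
v=cv2.resize(s[215:295,205:335],None,fx=6,fy=6,interpolation=cv2.INTER_CUBIC)
for x in P: cv2.circle(v,tuple(((proj("side",x)[0]-[205,215])*6).astype(int)),4,(0,0,255),1)
cv2.imwrite("pics/c4.png",v)
```

```text
[[292.30178121 132.02761107]
 [292.31012033 128.75217113]
 [292.28214037 139.74214114]] [[329.20712484 168.11044426]
 [329.24048132 155.0086845 ]
 [329.12856148 198.96856458]]
(array([ 566.4, -250.5]), 321.6, 239.7, 6.64) (240, 120, 101, 35)
heater (211, 228, 113, 62) (array([556., 210.]), 269.2, 210.4, 2.97)
[[322.9 231.9]
 [322.1 271. ]
 [221.4 227.4]
 [209.3 265.3]]
```

View pics/c4.png

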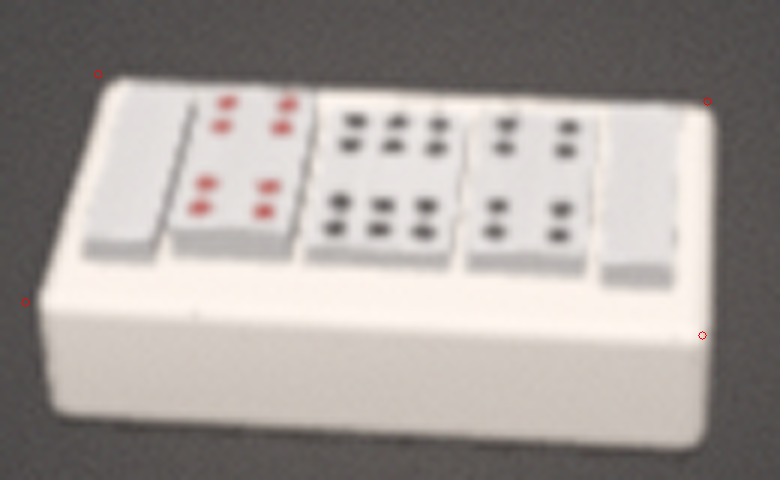

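Call:
play_rows(
  plan="0 -46 -22 2.5 0 0;0 -92 -44 5 0 0;0 -139 -67 8 0 0;0 -185 -89 10.5 0 0;0 -231 -112 13.5 0 0;0 -277 -134 16 0 0;0 -324 -157 18.5 0 0;0 -370 -179 21.3 0 0",
)

```text
clock: 4.85
ee_pos: [0.5687, 0.1018, 0.1908]
tool_rot: [-0.034, -0.702, -0.071, 0.708]
ft_force: [0.3, -0.7, -4.4]
opening: 0.0194
```

Call:
play_rows(
  plan="0 0 0 0 0 0;25 0 0 0 0 0;45 0 0 0 0 0;45 0 0 0 0 0;45 0 0 0 0 0",
)

```text
clock: 5.48
ee_pos: [0.5694, 0.1014, 0.148]
tool_rot: [-0.034, -0.703, -0.071, 0.707]
ft_force: [0.2, -0.4, -3.7]
opening: 0.0195
```

Run:
```python
from h import *
s=env.state();print(s["ft_force"],s["moment"],s["opening"])
go([.560,.180,.125],down(3.0))
t=env.get_image("top");s=env.get_image("side");cv2.imwrite("pics/t4.png",t);cv2.imwrite("pics/s4.png",s)
a=cv2.resize(t[120:260,170:290],(480,560),interpolation=cv2.INTER_CUBIC)
b=cv2.resize(s[190:300,200:340],None,fx=2.28,fy=2.28,interpolation=cv2.INTER_CUBIC)
b=np.vstack([b,np.zeros((560-len(b),b.shape[1],3),np.uint8)])
cv2.imwrite("pics/c5.png",np.hstack([a,b]))
```

```text
[ 0.15380705 -0.35091123 -3.72625313] [-0.13508454 -0.03377259  0.02847219] 0.019492651309397015
shift mm [ 27.1 -77.9  -2.4] rotvec deg [5.48 0.25 2.98] at [0.5694 0.1014 0.148 ] F [ 0.15 -0.35 -3.73] t 5.475
```

View pics/c5.png

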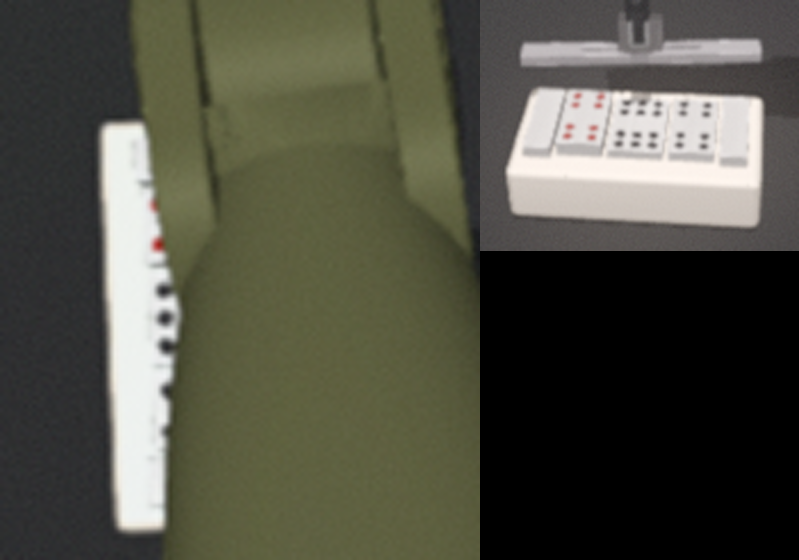

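Call:
play_rows(
  plan="-10 -25 -1 2 0.1 1;-15 -50 -2 4 0.2 2;-15 -78 -2 5.5 0.2 3;-15 -78 -2 5.5 0.2 3;-15 -78 -2 5.5 0.2 3;-15 -78 -2 5.5 0.2 3",
)

```text
clock: 6.32
ee_pos: [0.5704, 0.1066, 0.1661]
tool_rot: [-0.036, -0.702, -0.074, 0.708]
ft_force: [-0.3, 0.3, -5.0]
opening: 0.0198
```

Run:
```python
from h import *
s=env.state();print(s["ft_force"],s["moment"],s["opening"])
go([.560,.180,.128],down(3.0))
t=env.get_image("top");s=env.get_image("side");cv2.imwrite("pics/t5.png",t);cv2.imwrite("pics/s5.png",s)
a=cv2.resize(t[130:270,170:290],(480,560),interpolation=cv2.INTER_CUBIC)
b=cv2.resize(s[190:300,200:340],None,fx=2.28,fy=2.28,interpolation=cv2.INTER_CUBIC)
b=np.vstack([b,np.zeros((560-len(b),b.shape[1],3),np.uint8)])
cv2.imwrite("pics/c6.png",np.hstack([a,b]))
```

```text
[-0.28632127  0.32122811 -5.01601214] [-0.06085289 -0.07078084 -0.04288278] 0.019762547400492467
shift mm [ 42.1 -71.9  -1.2] rotvec deg [5.89 0.44 3.12] at [0.5704 0.1066 0.1661] F [-0.29  0.32 -5.02] t 6.325
```

View pics/c6.png

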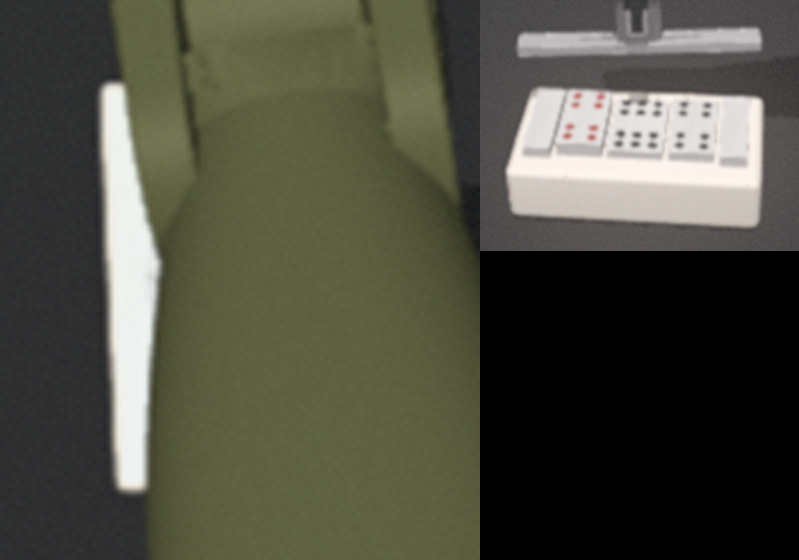

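Run:
```python
from h import *
s=env.state();print(s["joints"].round(3),rot().as_matrix().round(3))
```

```text
[ 0.154  0.319 -0.211  1.046  0.055  3.141] [[-0.013  0.154 -0.988]
 [ 0.053 -0.987 -0.155]
 [-0.998 -0.055  0.005]]
```

Call:
play_rows(
  plan="0 0 0 -10.5 0 0;0 0 0 -21 0 0;0 0 0 -31.5 0 0;0 0 0 -42 0 0;0 0 0 -52.5 0 0;0 0 0 -63 0 0;0 0 0 -73.5 0 0;0 0 0 -84 0 0",
)

```text
clock: 7.42
ee_pos: [0.5706, 0.1066, 0.1663]
tool_rot: [0.497, 0.496, 0.53, -0.475]
ft_force: [-0.2, -0.6, -5.4]
opening: 0.0193
```

Call:
play_rows(
  plan="0 0 0 -10.5 0 0;0 0 0 -21 0 0;0 0 0 -31.5 0 0;0 0 0 -42 0 0;0 0 0 -52.5 0 0;0 0 0 -63 0 0;0 0 0 -73.5 0 0;0 0 0 -84 0 0",
)

```text
clock: 8.43
ee_pos: [0.5706, 0.1066, 0.1663]
tool_rot: [0.702, 0.036, 0.712, 0.002]
ft_force: [-0.3, -0.1, -4.8]
opening: 0.0191
```

Run:
```python
from h import *
s=env.state();print(s["joints"].round(3),rot().as_matrix().round(3))
go([.560,.180,.148],down(3.0))
```

```text
[ 0.154  0.319 -0.211  1.046  0.055  0.202] [[-0.013  0.048  0.999]
 [ 0.053  0.997 -0.048]
 [-0.998  0.053 -0.015]]
shift mm [ 22.3  71.7 -13.8] rotvec deg [-5.76 -0.73 -3.06] at [0.5706 0.1066 0.1663] F [-0.28 -0.05 -4.83] t 8.425
```

Call:
play_rows(
  plan="0 24 -4 -2 0 -1;0 48 -8 -4 -0.4 -2;0 72 -14 -5.8 -0.7 -3;20 72 -14 -5.8 -0.7 -3;20 72 -14 -5.8 -0.7 -3;20 72 -14 -5.8 -0.7 -3",
)

```text
clock: 9.18
ee_pos: [0.5605, 0.18, 0.1508]
tool_rot: [0.707, -0.016, 0.707, 0.017]
ft_force: [-0.2, -0.4, -4.7]
opening: 0.0195
```

Run:
```python
from h import *
s=env.state();print(s["ft_force"],s["moment"],s["joints"].round(3))
go([.560,.180,.128],down(3.0))
t=env.get_image("top");s=env.get_image("side");cv2.imwrite("pics/t6.png",t);cv2.imwrite("pics/s6.png",s)
a=cv2.resize(t[130:270,170:290],(480,560),interpolation=cv2.INTER_CUBIC)
b=cv2.resize(s[190:300,200:340],None,fx=2.28,fy=2.28,interpolation=cv2.INTER_CUBIC)
b=np.vstack([b,np.zeros((560-len(b),b.shape[1],3),np.uint8)])
cv2.imwrite("pics/c7.png",np.hstack([a,b]))
```

```text
[-0.21228663 -0.41011705 -4.69754856] [ 0.02671635 -0.02084103  0.03157313] [ 3.100e-01  3.410e-01 -2.150e-01  1.015e+00  1.000e-03  2.630e-01]
shift mm [22.8 -0.  -0.5] rotvec deg [-0.33 -0.04 -0.06] at [0.5605 0.18   0.1508] F [-0.21 -0.41 -4.7 ] t 9.175
```

View pics/c7.png

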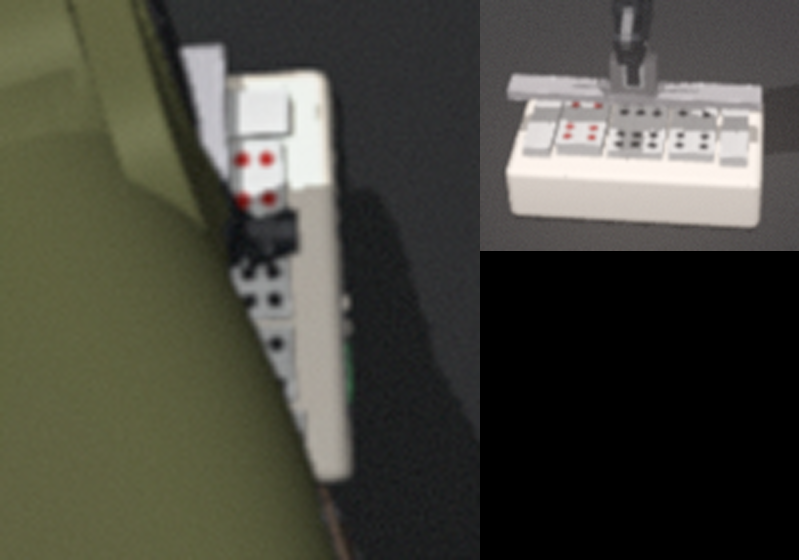

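Run:
```python
from h import *
e=cast("top",[220.7,141.4],.131)[0];d=np.array([np.cos(np.radians(3)),np.sin(np.radians(3)),0])
print(e,e-.135*d)
# heater far/left edges at z=.07 from top0
print(cast("top",[[195+1,151],[254-.5,149]],.07))
im=cv2.imread("pics/top0.png").min(2)
print(im[145:156,225],im[244:256,228],im[200,190:202])
```

```text
[0.69811364 0.18452931 0.131     ] [0.56329865 0.17746395 0.131     ]
[[0.68903726 0.25785706 0.07      ]
 [0.69320625 0.10644877 0.07      ]]
[ 44  46  42  80 153 212 230 221 223 225 226] [232 220 229 236 236 223 186 119  59  44  44  47] [ 47  48  46  46  43  53  89 161 221 235 238 237]
```

Call:
play_rows(
  plan="10 0 -1 0 0 0;20 0 -2 0 0 0;24 0 -2 0 0 0;24 0 -2 0 0 0;24 0 -2 0 0 0",
)

```text
clock: 9.9
ee_pos: [0.5586, 0.1803, 0.1266]
tool_rot: [0.707, -0.016, 0.707, 0.017]
ft_force: [1.1, 1.1, -6.0]
opening: 0.0194
```

Call:
play_rows(
  plan="1 0 0 0 0 0;1 0 0 0 0 0;1.5 0 0 0 0 0;1.5 0 0 0 0 0;2 0 0 0 0 0;2 0 0 0 0 0",
)

```text
clock: 10.65
ee_pos: [0.5584, 0.1802, 0.1244]
tool_rot: [0.707, -0.016, 0.707, 0.017]
ft_force: [0.8, -0.0, -5.1]
opening: 0.0192
```

Run:
```python
from h import *
s=env.state();print(s["ft_force"],s["moment"],s["ee_pos"])
```

```text
[ 0.80777424 -0.02929487 -5.06505053] [-0.01287166  0.00300996  0.01120487] [0.55836196 0.18021309 0.12441881]
```

Call:
play_rows(
  plan="0.5 0 0 0 0 0;0.5 0 0 0 0 0;1 0 0 0 0 0;1 0 0 0 0 0",
)

```text
clock: 11.15
ee_pos: [0.5583, 0.1802, 0.1234]
tool_rot: [0.707, -0.016, 0.707, 0.017]
ft_force: [-0.4, 1.0, -5.4]
opening: 0.019
```

Call:
play_rows(
  plan="0.5 0 0 0 0 0;0.5 0 0 0 0 0;1 0 0 0 0 0;1 0 0 0 0 0",
)

```text
clock: 11.65
ee_pos: [0.5583, 0.1802, 0.1224]
tool_rot: [0.707, -0.016, 0.707, 0.017]
ft_force: [-0.1, -0.9, -5.1]
opening: 0.0194
```

Run:
```python
from h import *
s=env.state();print(s["ft_force"],s["moment"],s["ee_pos"])
```

```text
[-0.09614682 -0.85295456 -5.14817146] [-0.03195736  0.00952616  0.01355426] [0.55832968 0.18020827 0.1224271 ]
```

Call:
play_rows(
  plan="0.3 0 0 0 0 0;0.5 0 0 0 0 0;0.5 0 0 0 0 0",
)

```text
clock: 12.02
ee_pos: [0.5584, 0.1802, 0.122]
tool_rot: [0.707, -0.016, 0.707, 0.017]
ft_force: [0.2, 0.4, -5.5]
opening: 0.0192
```

Call:
play_rows(
  plan="0.3 0 0 0 0 0;0.5 0 0 0 0 0;0.5 0 0 0 0 0",
)

```text
clock: 12.4
ee_pos: [0.5584, 0.1802, 0.1216]
tool_rot: [0.707, -0.016, 0.707, 0.017]
ft_force: [-1.2, 0.5, -4.4]
opening: 0.0196
```

Call:
play_rows(
  plan="0.3 0 0 0 0 0;0.5 0 0 0 0 0;0.5 0 0 0 0 0",
)

```text
clock: 12.78
ee_pos: [0.5584, 0.1803, 0.1215]
tool_rot: [0.707, -0.016, 0.707, 0.017]
ft_force: [-3.0, -0.4, 3.2]
opening: 0.0191
```

Run:
```python
from h import *
s=env.state();print(s["ft_force"],s["moment"],s["ee_pos"])
```

```text
[-3.00445374 -0.4482866   3.20700566] [-0.15873861  0.57208794  0.00889135] [0.55835101 0.18027468 0.12147436]
```

Call:
play_rows(
  plan="-0.3 0 0 0 0 0;-0.3 0 0 0 -0.4 0;-0.3 0 0 0 -0.4 0",
)

```text
clock: 13.15
ee_pos: [0.5585, 0.1803, 0.1212]
tool_rot: [0.709, -0.016, 0.704, 0.017]
ft_force: [-2.2, -0.4, -1.7]
opening: 0.019
```

Call:
play_rows(
  plan="0 0 0 0 -0.4 0;0 0 0 0 -0.4 0",
)

```text
clock: 13.4
ee_pos: [0.5584, 0.1803, 0.121]
tool_rot: [0.712, -0.016, 0.702, 0.017]
ft_force: [-1.0, 0.4, -3.0]
opening: 0.0191
```

Run:
```python
from h import *
s=env.state();print(s["ft_force"],s["moment"],s["ee_pos"])
```

```text
[-0.96083715  0.420341   -2.96881512] [0.01337419 0.01649018 0.03691147] [0.55839423 0.18026141 0.12104395]
```

Call:
play_rows(
  plan="0.2 0 0 0 -0.4 0;0.4 0 0 0 -0.7 0;0.4 0 0 0 -0.7 0",
)

```text
clock: 13.78
ee_pos: [0.5582, 0.1802, 0.1207]
tool_rot: [0.716, -0.016, 0.698, 0.017]
ft_force: [-0.6, 0.4, -4.9]
opening: 0.0192
```

Run:
```python
from h import *
s=env.state();print(s["ft_force"],s["moment"],s["ee_pos"],np.degrees(np.arcsin(rot().as_matrix()[:,0])))
```

```text
[-0.58498404  0.43598659 -4.92169265] [ 0.04360533  0.17237539 -0.03544824] [0.55824604 0.1801913  0.12072625] [  1.46502118   0.12657549 -88.52951865]
```

Lower in small steps until light contact on both.

Call:
play_rows(
  plan="0.2 0 0 0 0 0;0.4 0 0 0 0 0;0.4 0 0 0 0 0",
)

```text
clock: 14.15
ee_pos: [0.5583, 0.1802, 0.1206]
tool_rot: [0.716, -0.016, 0.698, 0.017]
ft_force: [-2.6, -0.5, 0.0]
opening: 0.0195
```

Call:
play_rows(
  plan="0.2 0 0 0 0 0;0.3 0 0 0 0 0;0.3 0 0 0 0 0",
)

```text
clock: 14.52
ee_pos: [0.5583, 0.1802, 0.1206]
tool_rot: [0.716, -0.016, 0.698, 0.017]
ft_force: [-4.8, -1.4, 5.1]
opening: 0.0194
```

Run:
```python
from h import *
s=env.state();print(s["ft_force"],s["moment"],s["ee_pos"])
```

```text
[-4.76024293 -1.44700494  5.11021094] [-0.25209528  1.10398614  0.01789434] [0.55833039 0.18019643 0.12064142]
```

Call:
play_rows(
  plan="-0.3 0 0 0 0 0;-0.3 0 0 0 0 0",
)

```text
clock: 14.78
ee_pos: [0.5583, 0.1802, 0.1206]
tool_rot: [0.716, -0.016, 0.698, 0.017]
ft_force: [-5.4, -0.6, 4.7]
opening: 0.0195
```

Call:
play_rows(
  plan="0 0 0 0 0 0;0 0 0 0 0 0;0 0 0 0 0 0;0 0 0 0 0 0",
  fingers=50,
)

```text
clock: 15.28
ee_pos: [0.5586, 0.1803, 0.1205]
tool_rot: [0.716, -0.016, 0.698, 0.017]
ft_force: [-0.7, -0.4, 0.4]
opening: 0.0498
```

Call:
play_rows(
  plan="-15 0 0 0 0 0;-50 0 0 0 0 0;-80 0 0 0 1.5 0;-80 0 0 0 1.5 0",
)

```text
clock: 15.78
ee_pos: [0.5587, 0.1807, 0.2043]
tool_rot: [0.709, -0.016, 0.705, 0.018]
ft_force: [-0.1, -0.4, -0.4]
opening: 0.0499
```

Run:
```python
from h import *
d=np.array([np.cos(np.radians(3)),np.sin(np.radians(3))]);c=np.array([.56,.18])
for k in(-.108,.108): go([*(c+k*d),.15],down(3.0))
t=env.get_image("top");s=env.get_image("side");cv2.imwrite("pics/t7.png",t);cv2.imwrite("pics/s7.png",s)
a=cv2.resize(t[130:270,170:290],(420,490),interpolation=cv2.INTER_CUBIC)
b=cv2.resize(s[205:295,205:335],(380,263),interpolation=cv2.INTER_CUBIC)
b=np.vstack([b,np.zeros((490-len(b),b.shape[1],3),np.uint8)])
cv2.imwrite("pics/c8.png",np.hstack([a,b]))
```

```text
shift mm [  53.7   -1.5 -107. ] rotvec deg [-0.31  0.3  -0.15] at [0.5587 0.1807 0.2043] F [-0.08 -0.4  -0.44] t 15.775
shift mm [ 54.8  -0.3 109. ] rotvec deg [-0.31  0.3  -0.15] at [0.5587 0.1807 0.2043] F [-0.08 -0.4  -0.44] t 15.775
```

View pics/c8.png

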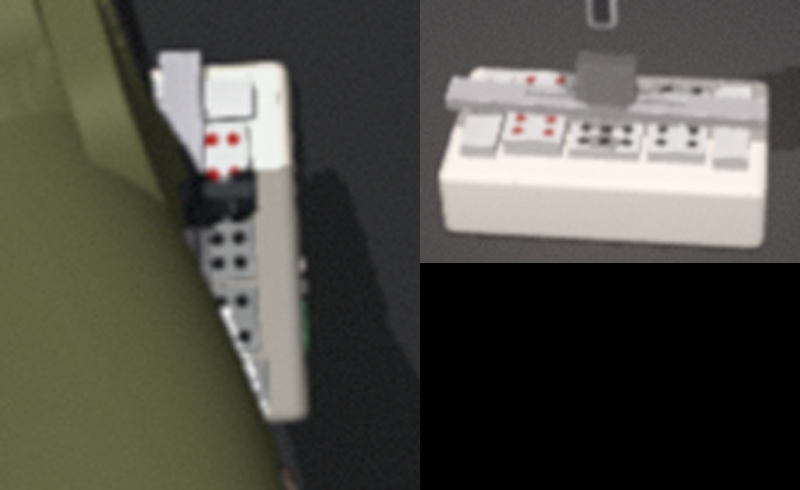

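Run:
```python
from h import *
print(cast("top",[170+180/3.5,130+53/3.5],.104)[0]-.135*np.array([.9986,.0523,0]))
print(cast("top",[170+253/3.5,130+98/3.5],.085)) # rim right, mid
```

```text
[0.56069642 0.17930483 0.104     ]
[[0.66586708 0.13469192 0.085     ]]
```

Call:
play_rows(
  plan="0 0 -50 0 0.3 0;0 -1 -107 0 0.3 0;30 -1 -107 0 0.3 0;70 -1 -107 0 0.3 0;70 -1 -107 0 0.3 0",
  fingers=0,
)

```text
clock: 16.5
ee_pos: [0.4461, 0.1729, 0.1275]
tool_rot: [0.703, -0.017, 0.711, 0.016]
ft_force: [0.2, 0.5, 0.6]
opening: -0.0002
```

Call:
play_rows(
  plan="10 0 3 0 -0.3 0;19 0 5 0 -0.6 0;19 0 5 0 -0.6 0;19 0 5 0 -0.6 0",
)

```text
clock: 17.0
ee_pos: [0.4547, 0.1744, 0.1119]
tool_rot: [0.709, -0.016, 0.705, 0.017]
ft_force: [-0.4, -0.3, 0.9]
opening: -0.0001
```

Call:
play_rows(
  plan="0.5 0 0 0 0 0;0.5 0 0 0 0 0;1 0 0 0 0 0;1 0 0 0 0 0",
)

```text
clock: 17.5
ee_pos: [0.4543, 0.1743, 0.1105]
tool_rot: [0.709, -0.016, 0.705, 0.017]
ft_force: [0.5, -0.6, 0.5]
opening: -0.0001
```

Call:
play_rows(
  plan="0.3 0 0 0 0 0;0.5 0 0 0 0 0;0.5 0 0 0 0 0",
)

```text
clock: 17.88
ee_pos: [0.4544, 0.1744, 0.11]
tool_rot: [0.709, -0.016, 0.705, 0.017]
ft_force: [-0.1, -0.4, -1.3]
opening: 0.0002
```

Call:
play_rows(
  plan="1 0 0 0 0 0;1.5 0 0 0 0 0;2.5 0 0 0 0 0;2.5 0 0 0 0 0",
)

```text
clock: 18.38
ee_pos: [0.4543, 0.1743, 0.1074]
tool_rot: [0.709, -0.016, 0.705, 0.017]
ft_force: [0.0, -0.4, 0.1]
opening: -0.0
```

Call:
play_rows(
  plan="0.5 0 0 0 0 0;1 0 0 0 0 0;1 0 0 0 0 0",
)

```text
clock: 18.75
ee_pos: [0.4544, 0.1743, 0.1065]
tool_rot: [0.709, -0.016, 0.705, 0.017]
ft_force: [0.2, 0.6, 0.6]
opening: 0.0001
```

Call:
play_rows(
  plan="0.3 0 0 0 0 0;0.5 0 0 0 0 0;0.5 0 0 0 0 0",
)

```text
clock: 19.12
ee_pos: [0.4544, 0.1744, 0.106]
tool_rot: [0.709, -0.016, 0.705, 0.017]
ft_force: [-0.3, 0.2, 0.4]
opening: 0.0
```

Call:
play_rows(
  plan="0.3 0 0 0 0 0;0.5 0 0 0 0 0;0.5 0 0 0 0 0",
)

```text
clock: 19.5
ee_pos: [0.4544, 0.1744, 0.1056]
tool_rot: [0.709, -0.016, 0.705, 0.017]
ft_force: [0.6, 0.3, 1.5]
opening: -0.0002
```

Call:
play_rows(
  plan="0.3 0 0 0 0 0;0.5 0 0 0 0 0;0.5 0 0 0 0 0",
)

```text
clock: 19.88
ee_pos: [0.4544, 0.1744, 0.1054]
tool_rot: [0.709, -0.016, 0.705, 0.017]
ft_force: [-0.6, -0.5, 5.1]
opening: 0.0003
```

Call:
play_rows(
  plan="0 0 0 0 0 0;0 0 0 0 0 0;-10 0 0 0 0 0;-40 0 0 0 0 0;-65 0 0 0 0 0;-65 0 0 0 0 0",
)

```text
clock: 20.62
ee_pos: [0.4557, 0.1749, 0.1722]
tool_rot: [0.71, -0.016, 0.704, 0.018]
ft_force: [0.0, 0.5, 0.0]
opening: -0.0002
```

Run:
```python
from h import *
go([.56+.107*.9986,.18+.107*.0523,.120],down(3.0))
```

```text
shift mm [ 54.1   0.6 210.9] rotvec deg [-0.3   0.5  -0.14] at [0.4557 0.1749 0.1722] F [0.01 0.55 0.03] t 20.625
```

Call:
play_rows(
  plan="0 0 50 0 0.2 0;0 0 100 0 0.4 0;0 0 150 0 0.5 0;0 0 200 0 0.5 0;2 0.6 211 -0.3 0.5 0;30 0.6 211 -0.3 0.5 0;52 0.6 211 -0.3 0.5 0;52 0.6 211 -0.3 0.5 0",
)

```text
clock: 21.62
ee_pos: [0.6622, 0.1843, 0.1162]
tool_rot: [0.703, -0.019, 0.71, 0.018]
ft_force: [-0.3, -0.3, 0.1]
opening: 0.0005
```

Call:
play_rows(
  plan="0 0 0 0 0 0;0 0 0 0 0 0;1 0 0 0 0 0;2 0 0 0 0 0;2 0 0 0 0 0",
)

```text
clock: 22.25
ee_pos: [0.665, 0.1848, 0.117]
tool_rot: [0.705, -0.018, 0.708, 0.019]
ft_force: [0.3, -0.3, 0.0]
opening: -0.0001
```

Call:
play_rows(
  plan="1 0 0 0 0 0;2 0 0 0 0 0;3 0 0 0 0 0;3 0 0 0 0 0",
)

```text
clock: 22.75
ee_pos: [0.6649, 0.1848, 0.1138]
tool_rot: [0.705, -0.018, 0.708, 0.019]
ft_force: [0.5, 0.3, -0.3]
opening: 0.0002
```

Call:
play_rows(
  plan="0.5 0 0 0 0 0;1 0 0 0 0 0;1 0 0 0 0 0",
)

```text
clock: 23.12
ee_pos: [0.665, 0.1848, 0.1129]
tool_rot: [0.705, -0.018, 0.708, 0.019]
ft_force: [-1.8, -0.5, -0.8]
opening: -0.0
```

Call:
play_rows(
  plan="0.5 0 0 0 0 0;1 0 0 0 0 0;1 0 0 0 0 0",
)

```text
clock: 23.5
ee_pos: [0.665, 0.1848, 0.1119]
tool_rot: [0.705, -0.018, 0.708, 0.019]
ft_force: [-0.1, -0.4, 0.5]
opening: 0.0001
```

Call:
play_rows(
  plan="0.3 0 0 0 0 0;0.6 0 0 0 0 0;0.6 0 0 0 0 0",
)

```text
clock: 23.88
ee_pos: [0.665, 0.1848, 0.1114]
tool_rot: [0.705, -0.018, 0.708, 0.019]
ft_force: [-0.1, 0.6, -0.1]
opening: -0.0002
```

Call:
play_rows(
  plan="0.3 0 0 0 0 0;0.6 0 0 0 0 0;0.6 0 0 0 0 0",
)

```text
clock: 24.25
ee_pos: [0.6651, 0.1849, 0.1109]
tool_rot: [0.705, -0.018, 0.708, 0.019]
ft_force: [-0.0, 0.3, 0.6]
opening: 0.0
```

Call:
play_rows(
  plan="0.3 0 0 0 0 0;0.5 0 0 0 0 0;0.5 0 0 0 0 0",
)

```text
clock: 24.62
ee_pos: [0.6651, 0.1849, 0.1105]
tool_rot: [0.706, -0.018, 0.708, 0.019]
ft_force: [-0.3, 0.3, 1.8]
opening: 0.0003
```

Call:
play_rows(
  plan="0.3 0 0 0 0 0;0.5 0 0 0 0 0;0.5 0 0 0 0 0",
)

```text
clock: 25.0
ee_pos: [0.6652, 0.1849, 0.1099]
tool_rot: [0.706, -0.018, 0.708, 0.019]
ft_force: [0.4, -0.3, 2.4]
opening: -0.0001
```

Call:
play_rows(
  plan="0.3 0 0 0 0 0;0.5 0 0 0 0 0;0.5 0 0 0 0 0",
)

```text
clock: 25.38
ee_pos: [0.6653, 0.1849, 0.1094]
tool_rot: [0.706, -0.018, 0.708, 0.019]
ft_force: [1.3, -1.3, 1.9]
opening: -0.0001
```

Call:
play_rows(
  plan="0.3 0 0 0 0 0;0.3 0 0 0 0 0;0.3 0 0 0 0 0",
)

```text
clock: 25.75
ee_pos: [0.6653, 0.1849, 0.1091]
tool_rot: [0.706, -0.018, 0.708, 0.019]
ft_force: [1.7, 0.4, 1.9]
opening: 0.0002
```

Call:
play_rows(
  plan="0.2 0 0 0 0 0;0.4 0 0 0 0 0;0.4 0 0 0 0 0",
)

```text
clock: 26.12
ee_pos: [0.6653, 0.1849, 0.109]
tool_rot: [0.706, -0.018, 0.708, 0.019]
ft_force: [1.0, -0.1, 5.0]
opening: -0.0002
```

Call:
play_rows(
  plan="0.2 0 0 0 0 0;0.3 0 0 0 0 0;0.3 0 0 0 0 0",
)

```text
clock: 26.5
ee_pos: [0.6654, 0.1849, 0.109]
tool_rot: [0.706, -0.018, 0.708, 0.019]
ft_force: [1.0, 0.0, 6.6]
opening: -0.0004
```

Call:
play_rows(
  plan="-4 0 0 0 0 0;-8 0 0 0 0 0;-8 0 0 0 0 0;-8 0 0 0 0 0;-8 0 0 0 0 0",
)

```text
clock: 27.12
ee_pos: [0.6648, 0.1848, 0.1159]
tool_rot: [0.705, -0.018, 0.709, 0.019]
ft_force: [-0.1, 0.4, -0.1]
opening: -0.0
```

Call:
play_rows(
  plan="3 0 0 0 0 0;5 0 0 0 0 0;7 0 0 0 0 0;8 0 0 0 0 0;8.5 0 0 0 0 0;9 0 0 0 0 0;9 0 0 0 0 0",
)

```text
clock: 28.0
ee_pos: [0.6652, 0.1849, 0.1085]
tool_rot: [0.706, -0.018, 0.708, 0.019]
ft_force: [-2.7, -1.0, 7.0]
opening: -0.0003
```

Call:
play_rows(
  plan="0.2 0 0 0 0 0;0.4 0 0 0 0 0;0.4 0 0 0 0 0",
)

```text
clock: 28.38
ee_pos: [0.6652, 0.1849, 0.1082]
tool_rot: [0.706, -0.018, 0.708, 0.019]
ft_force: [-2.8, -0.4, 7.2]
opening: -0.0003
```

Call:
play_rows(
  plan="0.3 0 0 0 0 0;0.6 0 0 0 0 0;0.9 0 0 0 0 0;0.9 0 0 0 0 0",
)

```text
clock: 28.88
ee_pos: [0.6652, 0.1849, 0.1073]
tool_rot: [0.706, -0.018, 0.708, 0.019]
ft_force: [-2.0, -1.1, 8.5]
opening: 0.0002
```

Call:
play_rows(
  plan="0.3 0 0 0 0 0;0.6 0 0 0 0 0;0.6 0 0 0 0 0",
)

```text
clock: 29.25
ee_pos: [0.6652, 0.1849, 0.1067]
tool_rot: [0.706, -0.018, 0.708, 0.019]
ft_force: [-2.5, -1.3, 8.3]
opening: 0.0
```

Call:
play_rows(
  plan="0.3 0 0 0 0 0;0.6 0 0 0 0 0;0.6 0 0 0 0 0",
)

```text
clock: 29.62
ee_pos: [0.6652, 0.1849, 0.1061]
tool_rot: [0.706, -0.018, 0.708, 0.019]
ft_force: [-2.7, -1.5, 7.9]
opening: 0.0001
```

Call:
play_rows(
  plan="0.3 0 0 0 0 0;0.5 0 0 0 0 0;0.5 0 0 0 0 0",
)

```text
clock: 30.0
ee_pos: [0.6652, 0.1849, 0.1056]
tool_rot: [0.706, -0.018, 0.708, 0.019]
ft_force: [-2.8, -0.8, 8.0]
opening: -0.0
```

Call:
play_rows(
  plan="0.3 0 0 0 0 0;0.4 0 0 0 0 0;0.4 0 0 0 0 0",
)

```text
clock: 30.38
ee_pos: [0.6652, 0.1849, 0.1052]
tool_rot: [0.706, -0.018, 0.708, 0.019]
ft_force: [-1.8, -0.9, 7.7]
opening: 0.0001
```

Call:
play_rows(
  plan="0.3 0 0 0 0 0;0.3 0 0 0 0 0;0.3 0 0 0 0 0",
)

```text
clock: 30.75
ee_pos: [0.6652, 0.1849, 0.1051]
tool_rot: [0.706, -0.018, 0.708, 0.019]
ft_force: [-2.4, -1.3, 8.6]
opening: -0.0001
```

Call:
play_rows(
  plan="0.3 0 0 0 0 0;0.3 0 0 0 0 0;0.3 0 0 0 0 0",
)

```text
clock: 31.12
ee_pos: [0.6652, 0.1849, 0.1051]
tool_rot: [0.706, -0.018, 0.708, 0.019]
ft_force: [-2.7, -1.5, 10.7]
opening: -0.0001
```

Call:
play_rows(
  plan="0.3 0 0 0 0 0;0.3 0 0 0 0 0;0.3 0 0 0 0 0",
)

```text
clock: 31.5
ee_pos: [0.6652, 0.1849, 0.105]
tool_rot: [0.706, -0.018, 0.708, 0.019]
ft_force: [-4.3, -0.9, 12.9]
opening: -0.0001
```

Call:
play_rows(
  plan="-1 0 0 0 0 0;-4 0 0 0 0 0;-4 0 0 0 0 0;-4 0 0 0 0 0;-2 0 0 0 0 0;-1.2 0 0 0 0 0;-1.2 0 0 0 0 0",
)

```text
clock: 32.38
ee_pos: [0.6651, 0.1849, 0.1051]
tool_rot: [0.706, -0.018, 0.708, 0.019]
ft_force: [-2.9, 0.1, 6.9]
opening: 0.0001
```

Call:
play_rows(
  plan="0.2 0 0 0 0 0;0.4 0 0 0 0 0;0.4 0 0 0 0 0",
)

```text
clock: 32.75
ee_pos: [0.6651, 0.1849, 0.1051]
tool_rot: [0.706, -0.018, 0.708, 0.019]
ft_force: [-3.2, -1.7, 8.3]
opening: -0.0002
```

Call:
play_rows(
  plan="0.2 0 0 0 0 0;0.4 0 0 0 0 0;0.4 0 0 0 0 0",
)

```text
clock: 33.12
ee_pos: [0.6651, 0.1849, 0.1051]
tool_rot: [0.706, -0.018, 0.708, 0.019]
ft_force: [-4.0, -1.3, 11.2]
opening: -0.0
```

Solid at once after re-touch: no give. Lift off and look.

Call:
play_rows(
  plan="-1 0 0 0 0 0;-10 0 0 0 0 0;-50 0 0 0 0 0;-90 0 0 0 0 0;-100 0 0 0 0 0;-100 0 0 0 0 0",
)

```text
clock: 33.88
ee_pos: [0.6658, 0.1849, 0.2038]
tool_rot: [0.706, -0.018, 0.708, 0.019]
ft_force: [0.0, -0.2, -1.2]
opening: 0.0001
```

Run:
```python
from h import *
go([.45,-.1,.22])
s=env.get_image("side")
cv2.imwrite("pics/c9.png",cv2.resize(s[205:295,205:335],None,fx=6,fy=6,interpolation=cv2.INTER_CUBIC))
```

```text
shift mm [ -15.9 -273.2 -230.5] rotvec deg [0. 0. 0.] at [0.6658 0.1849 0.2038] F [ 0.01 -0.2  -1.19] t 33.875
```

View pics/c9.png

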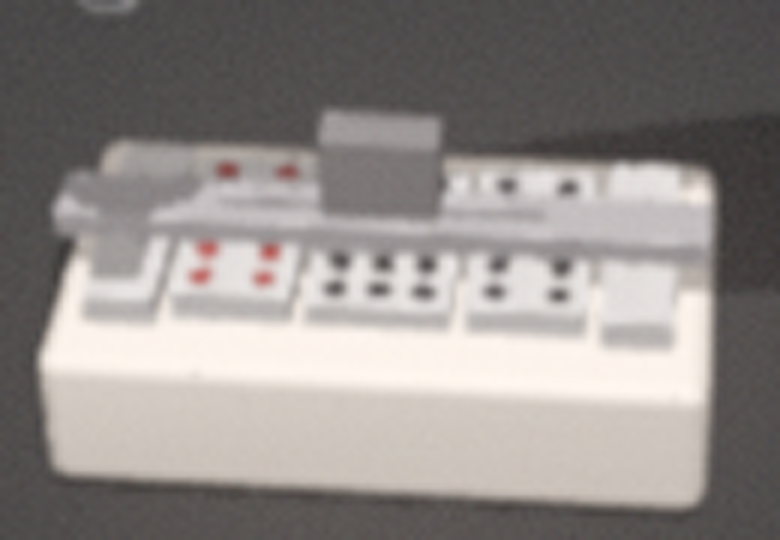

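```bash
python3 -c "
from rig import env
print(env.finish_job())"
```

```text
the job is handed in; nothing more can be done
None
```

The far block was the proud one. I pressed it down, and the straightedge now lies on both rims. I handed the job in at about 34 s on the robot's clock; no verdict is given.

- **Laying:** I laid the straightedge lengthwise along the middle of the heater and let go. The top camera put its middle within about 1 mm of where I had located the heater's middle.
- **Feeling the ends:** The near end was solid at about 5 N. The far end gave about 2 mm at about 2 N, then went solid at about 6.6 N.
- **Pressing:** I pressed the far end at 7 to 9 N until it landed on the rim, then to about 13 N. The block started to slide nearer 7–8 N than the 11–14 N stated, possibly already during the last light press: the second press met resistance about 0.5 mm lower. It was still well proud after that light press.
- **Last checks:** A second touch on the far end was solid at once. The TCP stopped at 105.1 mm there and at 105.4 mm on the near end, so both ends agree. The last side picture shows the bar flat on both rims with the gripper clear.

- **Side camera:** its projections were off from the top camera and the arm by about 5 mm, so I relied on the top view for positions.
- **Wrist limit:** the last joint hit its range on the way to the heater, so I turned the straightedge half round before laying it.
- **Other things on the bench:** the arm stayed clear of the bottle, beaker and rack, but I did not measure them again at the end.

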